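# Lock the booth lamp into its bayonet base

### The job

Take the square booth lamp out of its sloping charging dock, stand it upright on the round rubber mat and let go of it. Then take it again from above, set it in the round lamp base with its lugs in the two slots (orange marks), push it down against the spring and turn it a quarter-turn clockwise, seen from above, until it catches at the green marks, and let go. Leave the drink can, the cup, the record weight and the stylus case where they stand.

Things in the scene. Friction and masses are not known exactly. Their poses are not given: they have to be found in the camera images.
- lamp_mid (a point): Centre of the lamp head's square body, 48 x 48 mm, 68 mm tall, black with a white band, flat top 34 mm above this point. Whole lamp 92 mm tall, about 280 g. Own z runs up its axis from foot to top; own y is the line of its two lugs, and of the orange stripe across its top; faces square to x and y. At the start it lies in the dock, axis 30 deg above level, top end high, y level.
- lamp_foot (a point): Centre of the flat end of the lamp's round steel foot, 58 mm below lamp_mid, same axes. The foot is 39 mm across, 24 mm tall, with a 3 mm bevel. Two brass lugs stick out of it along own +y and -y, to 27 mm from the axis, 8 mm wide, from 4 to 10 mm above the foot's end.
- dock_foot (a point): Grey charging dock, fixed: a 30 deg slope rising to own -x on a 150 x 100 mm plate. This point, 46 mm above the table, is where the lamp's foot end rests. Side rails (10 mm high, 61 mm over both) stand beside the lamp only 26 to 41 mm from its foot end; further up the slope is 36 mm wide, narrower than the lamp, leaving room for fingers. The lamp lifts straight up out of it.
- mat_top (a point): Centre of the upper face of the round rubber mat, 120 mm across, 4 mm thick, dark with a blue ring, fixed to the table.
- base_mouth (a point): Lamp base, fixed: round black foot 136 mm across, 14 mm tall, and a barrel 92 mm across. This point is the centre of the barrel's mouth, in its top face, 58 mm above the table; own z up. The hole is 44 mm across with two opposite 15 mm wide slots for the lugs, on the line 80 deg anticlockwise (from above) of own y: orange marks. The lugs lie along own y when locked: green marks.
- plunger (a joint): Travel of the sprung brass plunger in the base: 0 up (lamp set in rests with its foot end 10 mm below the mouth), 0.013 m fully down; 6 N at 0, 0.8 N more per mm. From 0.008 the lugs clear the lip and the lamp can turn clockwise (stop at 86 deg). At 80 deg the spring lifts it into the catch: foot end 14 mm below the mouth, travel 0.004, play 6 deg each way.
- can_mid (a point): Middle of a drink can (bystander), 66 mm across, 115 mm tall, upright on the table, loose.
- weight_mid (a point): Middle of an aluminium record weight (bystander), 76 mm across, 46 mm tall, on the table, loose.
- case_mid (a point): Middle of a black and red stylus case (bystander), 60 mm (own x) x 90 mm (own y), 44 mm tall, on the table, loose.
- cup_mid (a point): Middle of an empty blue cup (bystander), 70 mm across its rim, 85 mm tall, upright on the table, loose.
Not all that is in view belongs to the job. Leave any turquoise look-alike of the part that bears lamp_mid alone. Of the things that look like the part that bears base_mouth, the larger one is meant.

How it is judged:
On the way, in this order (a step that is already met when the one before it is completed fails the run):
1. the lamp stands upright on the rubber mat, let go (z of lamp_mid in the frame of mat_top between 0.054 and 0.062 m and horizontal distance between lamp_mid and mat_top below 0.05 m and angle between lamp_mid's own z axis and vertical below 0.1 rad and contact force between the fingers and lamp below 0.1 N), for 0.2 s.
2. the lamp, in the base's mouth, is pushed down against the spring (value of joint plunger above 0.007 m and horizontal distance between lamp_mid and base_mouth below 0.012 m and angle between lamp_mid's own z axis and vertical below 0.2 rad), for 0.05 s.
At the end, for the whole second after the job is handed in: The lamp is upright (within 6 degrees), at rest and let go, caught in the lamp base: its lugs along the green marks within 10 degrees, its middle within 8 mm of the base's axis and 41 to 46.5 mm above the mouth (44 when caught) (z of lamp_mid in the frame of base_mouth between 0.041 and 0.0465 m and horizontal distance between lamp_mid and base_mouth below 0.008 m and angle between the y axis of lamp_mid and the y axis of base_mouth, either way round below 0.17 rad and angle between lamp_mid's own z axis and vertical below 0.1 rad and linear speed of lamp below 0.02 m/s and contact force between the fingers and lamp below 0.1 N); the robot touches nothing.
It fails at once if the drink can is shifted by more than 3 cm or tipped over (distance of can_mid from where it was at the start of the episode above 0.03 m or angle between can_mid's own z axis and vertical above 0.5 rad).
It fails at once if the record weight is shifted by more than 3 cm (distance of weight_mid from where it was at the start of the episode above 0.03 m).
It fails at once if the stylus case is shifted by more than 3 cm (distance of case_mid from where it was at the start of the episode above 0.03 m).
It fails at once if the cup is shifted by more than 3 cm or tipped over (distance of cup_mid from where it was at the start of the episode above 0.03 m or angle between cup_mid's own z axis and vertical above 0.5 rad).
It also fails if it takes over 66 s, if anything falls off the work surface, if the arm or the gripper's body presses on something with over 40 N, if the wrist force passes 120 N, or if a joint passes its speed limit or range.

### The arm

A 6-joint arm with a two-finger parallel gripper is mounted at the origin on the work surface. World frame = base frame: x ahead of the robot, y to its left, z up, the work surface at z = 0. Lengths are in m, angles in rad, forces in N, time in s.
With the tool pointing down it reaches from about 0.3 to 0.775 m from the base axis. Payload 14.6 kg.
Tool frame: the origin (TCP) lies at the very end of the fingers, on their centre line; the grasp point (between the pads) lies 19 mm behind it; z points along the fingers, y is the direction in which the jaws open and shut (so a half turn about z gives the same grasp; the last joint's range is limited). The gripper opens to 94 mm and grips with 3 to 60 N. Pads are 16 mm wide; open, the fingers measure 119 mm over their backs; the gripper's body (75 mm by 177 mm) begins 78 mm behind the grasp point.
Start: joints at [1.13, 0.3, 1.521, -0, 1.321, -0.067], TCP at [0.201, 0.512, 0.205] pointing down, gripper open.
Joint ranges: [-3.03, 3.03], [-0.79, 2.21], [0.23, 2.52], [-1.04, 4.18], [0, 3.07], [-2.55, 2.55]. Speed limits (rad/s): [2.22, 2.22, 2.57, 3.14, 3.14, 3.14].

### API

Orientations are given as [roll, pitch, yaw] about the fixed x, y, z axes, in that order (R = Rz(yaw) Ry(pitch) Rx(roll)).
In Python, from station import get_obs, vision, hand_in gives the robot as it stands.
- The arm moves only by the tool play_rows, never from a script. Its argument "moves" is a list of rows, each an object with "claw": the opening, from 0 (shut) to 1 (fully open); "linear": the shift along the tool's x, y, z in mm, a list of three; "turn": the turn, a rotation vector about the tool's x, y, z in rad, a list of three. In form: [{"claw": claw, "linear": [tx, ty, tz], "turn": [ax, ay, az]}, ...]. A call has 1 to 8 rows; each row is the pose to reach, as a shift and turn from the pose measured when the call began, along the tool's axes at that moment; what a row does not reach only later rows make up. A row lasts 1/8 s, in which the tool goes at most 62.5 mm and 10.7 degrees, less where a joint would pass 70% of its speed; a pose out of reach is approached as far as the arm can. A call with a gripper value outside its range is refused whole. The fingers move at their own pace and stop on an object; "force" is the grip in N (left out, the last holds). Time passes only in rows, so rows that repeat a pose let the fingers close. It gives the time, the measured TCP pose, the force and the opening at its end, in the units of the state.
- get_obs(): the state, without advancing time (a new reading comes with each control period).
- vision.camera(name): name is "scene" or "side" or "wrist"; returns the picture (480x640x3 uint8, blue, green, red); there is no depth.
- vision.camera_info(name): a dict with "camera_matrix" (3x3 intrinsics, pixels), "rvec" (rotation vector, rad) and "tvec" (3), from world to camera coordinates, as OpenCV has them; the wrist camera has in their place "mount" (4x4, takes a point from camera to tool coordinates, whose origin is the TCP and whose axes are the flange's). Camera axes: x right, y down, z forward; pixel columns grow to the right and rows downward; lengths in m; the calibration is good to about 2 mm. A picture is of the moment at which its call begins: read the wrist's pose just before it. camera_info takes no time and is no camera call.
- hand_in(): hands the job in, once; it reports no verdict.
The state is a dict: "time_s": time; "qpos": joint angles; "joint_vel": joint speeds; "tau": joint torques, N m; "ee_pos": TCP position; "eef_rot": TCP orientation; "force": force on the tool from outside, world axes, zero at the start; "moment": the same for the moment, N m; "grip_width": finger opening in m.
Only numpy, scipy, OpenCV 4.12 (cv2) and the standard library are available. Lean on these libraries where they do the work, as an engineer would, in place of code of your own. Each camera call takes 0.05 s, during which the arm holds its last target.

## Working session

There is one attempt and no reset: what is moved stays moved. The work goes in short steps, Python scripts to look and compute and a tool call to move; the robot and the scene stay as the last step left them, time stands still between calls to the robot, and variables do not carry over. Pictures are saved under pics/ and viewed, and the job is handed in when it is done.

Besides the shell and the picture viewer there is one more tool, called after "Emit:" by a JSON object that holds its "name" and its "arguments". play_rows: Moves the arm, as the interface text tells. Its arguments: {"type":"object","properties":{"moves":{"type":"array","items":{"type":"object","properties":{"claw":{"type":"number"},"linear":{"type":"array","items":{"type":"number"}},"turn":{"type":"array","items":{"type":"number"}}}}},"force":{"type":"number"}},"required":["moves"]}

```bash
ls; mkdir -p pics
python3 - <<'E'
from station import get_obs, vision
import cv2
o=get_obs(); print(o)
for n in ["scene","side","wrist"]:
    im=vision.camera(n); cv2.imwrite(f"pics/{n}0.png",im); print(n,vision.camera_info(n))
E
```

```text
pics
{'time_s': 0.0, 'qpos': array([ 1.13041008e+00,  3.00486454e-01,  1.52157765e+00, -3.15109129e-05,
        1.32069502e+00, -6.65856254e-02]), 'joint_vel': array([-5.11183223e-05,  7.67997376e-04,  2.37035357e-04,  9.64466160e-04,
        3.00944755e-04, -3.19594949e-04]), 'tau': array([ 4.48531136e-03, -5.31849360e+01, -3.52722681e+01,  7.09970389e-02,
        2.46166351e-02, -9.72675525e-05]), 'ee_pos': array([0.20072742, 0.51178244, 0.20487936]), 'eef_rot': array([-3.14042673e+00, -4.71591670e-05,  2.76779982e+00]), 'force': array([ 0.36322641,  0.06267402, -1.02033664]), 'moment': array([-0.00482019,  0.00302079, -0.04792634]), 'grip_width': 0.0940429690035851}
scene {'camera_matrix': array([[486.67297572,   0.        , 309.57087226],
       [  0.        , 486.67297572, 242.11390952],
       [  0.        ,   0.        ,   1.        ]]), 'rvec': array([ 2.11501506,  1.41806177, -0.47425847]), 'tvec': array([-0.22227806, -0.30989944,  1.40606452])}
side {'camera_matrix': array([[552.51958549,   0.        , 321.37723918],
       [  0.        , 552.51958549, 241.3237972 ],
       [  0.        ,   0.        ,   1.        ]]), 'rvec': array([ 2.28799666, -0.27956753,  0.1496502 ]), 'tvec': array([-0.50498512,  0.15050985,  1.10085938])}
wrist {'camera_matrix': array([[405.98259767,   0.        , 323.09009398],
       [  0.        , 405.98259767, 245.21677552],
       [  0.        ,   0.        ,   1.        ]]), 'mount': array([[ 1.75549250e-04, -9.64906327e-01, -2.62594266e-01,
         7.54939874e-02],
       [ 9.99999977e-01,  2.01791646e-04, -7.29672839e-05,
        -6.26270417e-04],
       [ 1.23395923e-04, -2.62594247e-01,  9.64906341e-01,
        -1.79772583e-01],
       [ 0.00000000e+00,  0.00000000e+00,  0.00000000e+00,
         1.00000000e+00]])}
```

View pics/scene0.png

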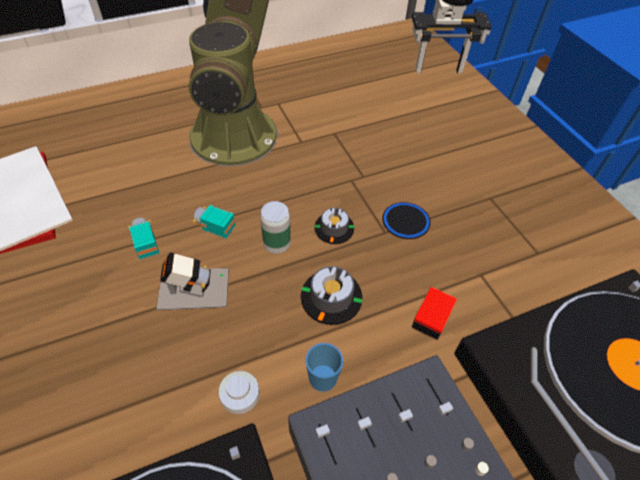

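View pics/side0.png

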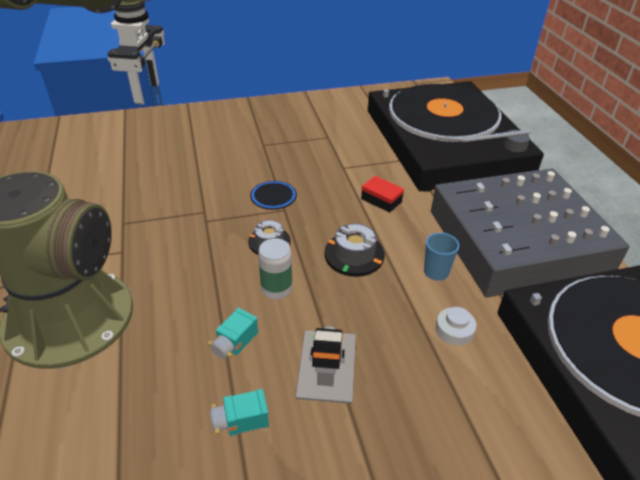

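View pics/wrist0.png

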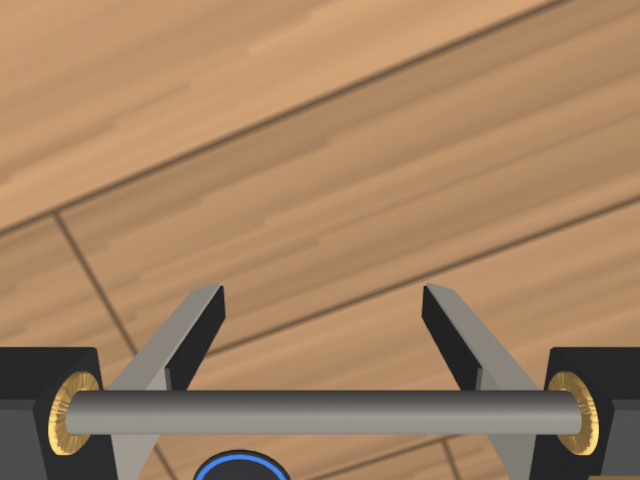

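The lamp candidates in the scene view are the black and white one in the dock (187,272), turquoise at (143,238) and turquoise at (217,221). I choose the black and white one. The base candidates are small at (335,222) and large at (332,293). I choose the large one. Next are close crops to check both.

```bash
cat > h.py <<'E'
import numpy as np, cv2
from scipy.spatial.transform import Rotation as R
from station import get_obs, vision
def cam(n,o=None):
    i=vision.camera_info(n); K=i["camera_matrix"]
    if n!="wrist":
        Rc=cv2.Rodrigues(i["rvec"])[0]; t=np.array(i["tvec"]).ravel()
        return K,Rc.T,-Rc.T@t
    T=np.eye(4);T[:3,:3]=R.from_euler('xyz',o["eef_rot"]).as_matrix();T[:3,3]=o["ee_pos"]
    M=T@i["mount"]; return K,M[:3,:3],M[:3,3]
def plane(n,px,z,o=None):
    K,A,c=cam(n,o); px=np.atleast_2d(np.array(px,float))
    d=(np.c_[px,np.ones(len(px))]@np.linalg.inv(K).T)@A.T
    return c+d*((z-c[2])/d[:,2])[:,None]
def tri(obs):
    # list of (cam,px,o) -> least squares point
    S=np.zeros((3,3));b=np.zeros(3)
    for n,px,o in obs:
        K,A,c=cam(n,o);d=A@np.linalg.inv(K)@np.array([px[0],px[1],1.]);d/=np.linalg.norm(d)
        P=np.eye(3)-np.outer(d,d);S+=P;b+=P@c
    p=np.linalg.solve(S,b)
    return p
def proj(n,P,o=None):
    K,A,c=cam(n,o);q=(np.atleast_2d(P)-c)@A@K.T;return q[:,:2]/q[:,2:]
E
python3 - <<'E'
import cv2,numpy as np
a=cv2.imread("pics/scene0.png");b=cv2.imread("pics/side0.png")
c=lambda im,x,y,w,h,s:cv2.resize(im[y:y+h,x:x+w],None,fx=s,fy=s,interpolation=cv2.INTER_CUBIC)
L=c(a,150,240,90,75,4);r=c(b,280,310,90,75,4)
L2=c(a,290,245,90,75,4);r2=c(b,310,205,90,75,4)
cv2.imwrite("pics/crop0.png",np.vstack([np.hstack([L,r]),np.hstack([L2,r2])]))
E
```

```text
(no output)
```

View pics/crop0.png

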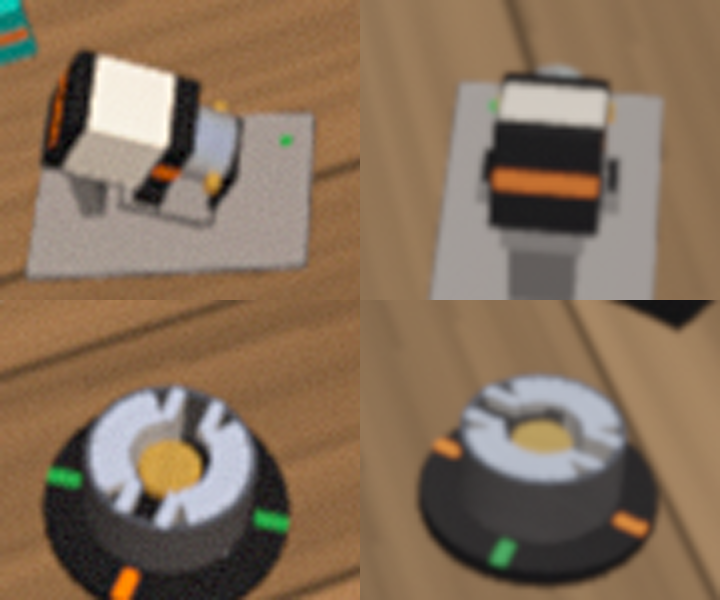

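Both crops confirm the choice: the black and white lamp is in the dock with its orange-striped top end high, and the larger base shows orange slots and green marks. Now I'll measure.

Run:
```python
from h import *
np.set_printoptions(precision=4,suppress=True)
im={n:cv2.imread(f"pics/{n}0.png") for n in("scene","side")}
def blobs(n,lo,hi,roi,mn=4):
    x,y,w,h=roi; hsv=cv2.cvtColor(im[n],cv2.COLOR_BGR2HSV)[y:y+h,x:x+w]
    m=cv2.inRange(hsv,lo,hi); k,l,s,c=cv2.connectedComponentsWithStats(m)
    return [(c[i]+[x,y],s[i,4]) for i in range(1,k) if s[i,4]>=mn]
# mat ring: ellipse fit of outer contour hull
for n,roi in(("scene",(370,190,80,60)),("side",(235,170,80,50))):
    x,y,w,h=roi; hsv=cv2.cvtColor(im[n],cv2.COLOR_BGR2HSV)[y:y+h,x:x+w]
    m=cv2.inRange(hsv,(100,120,40),(130,255,255)); p=np.argwhere(m)[:,::-1]+[x,y]
    W=plane(n,p,.004); (cx,cy),r=cv2.minEnclosingCircle(W[:,:2].astype(np.float32)); print(n,"mat",cx,cy,r,W[:,:2].mean(0))
base=((290,255,85,75),(315,215,80,65))
for n,roi in zip(("scene","side"),base):
    for nm,lo,hi in(("green",(45,120,60),(80,255,255)),("orange",(5,180,150),(20,255,255))):
        for c,a in blobs(n,lo,hi,roi): print(n,nm,c,a,plane(n,c,.014)[0])
    x,y,w,h=roi; g=cv2.cvtColor(im[n],cv2.COLOR_BGR2HSV)[y:y+h,x:x+w]
    m=cv2.inRange(g,(0,0,125),(180,70,255)); m=cv2.morphologyEx(m,cv2.MORPH_OPEN,np.ones((2,2)))
    k,l,s,c=cv2.connectedComponentsWithStats(m);i=1+np.argmax(s[1:,4]); p=np.argwhere(l==i)[:,::-1]+[x,y]
    W=plane(n,p,.058); print(n,"top",cv2.minEnclosingCircle(W[:,:2].astype(np.float32)))
# dock plate
for n,roi in(("scene",(145,255,95,60)),("side",(290,325,75,80))):
    x,y,w,h=roi; g=cv2.cvtColor(im[n],cv2.COLOR_BGR2HSV)[y:y+h,x:x+w]
    m=cv2.inRange(g,(0,0,60),(180,40,200)); k,l,s,c=cv2.connectedComponentsWithStats(m);i=1+np.argmax(s[1:,4])
    p=(np.argwhere(l==i)[:,::-1]+[x,y]).astype(np.float32); print(n,"plate",cv2.approxPolyDP(cv2.convexHull(p),3,True).reshape(-1,2).tolist())
    print(n,"dock green",[(c,plane(n,c,.01)[0]) for c,a in blobs(n,(45,100,60),(80,255,255),roi,2)])
for nm,ps,pd,z in(("can",(275,210),(275,247),.115),("weight",(239,387),(457,318),.046),("case",(437,305),(384,187),.044),("cup",(324,357),(442,243),.085),("smallbase",(335,218),(269,230),.04),("turq1",(143,238),(245,412),.03),("turq2",(217,221),(238,330),.03)):
    print(nm,plane("scene",ps,z)[0],plane("side",pd,z)[0])
```

```text
scene mat 0.47299399971961975 0.30404427647590637 0.05771912634372711 [0.4766 0.3018]
side mat 0.471428781747818 0.30176565051078796 0.057250939309597015 [0.471  0.2964]
scene green [305.814 289.   ] 43 [ 0.5735 -0.0062  0.014 ]
scene green [357.0227 299.7273] 44 [0.6407 0.0862 0.014 ]
scene orange [320.925 315.9  ] 40 [ 0.6476 -0.002   0.014 ]
scene top ((0.6012477874755859, 0.03341870382428169), 0.04309207573533058)
side green [345.1875 268.0938] 32 [ 0.5724 -0.0083  0.014 ]
side orange [377.7895 261.0526] 19 [ 0.6485 -0.0037  0.014 ]
side top ((0.6083436012268066, 0.03688181936740875), 0.045621614903211594)
scene plate [[227.0, 269.0], [224.0, 306.0], [157.0, 308.0], [161.0, 282.0], [199.0, 267.0]]
scene dock green [(array([221.2, 274.6]), array([ 0.464 , -0.1673,  0.01  ]))]
side plate [[353.0, 334.0], [351.0, 401.0], [296.0, 397.0], [305.0, 331.0], [329.0, 326.0]]
side dock green []
can [ 0.4163 -0.0159  0.115 ] [ 0.4202 -0.0164  0.115 ]
weight [ 0.7433 -0.2092  0.046 ] [ 0.7322 -0.2192  0.046 ]
case [0.7305 0.2248 0.044 ] [0.7365 0.2158 0.044 ]
cup [ 0.7642 -0.0483  0.085 ] [ 0.7676 -0.0518  0.085 ]
smallbase [0.43   0.1277 0.04  ] [0.4304 0.1241 0.04  ]
turq1 [ 0.3105 -0.3081  0.03  ] [ 0.3098 -0.3121  0.03  ]
turq2 [ 0.3248 -0.1346  0.03  ] [ 0.3227 -0.1371  0.03  ]
```

Run:
```python
from h import *
np.set_printoptions(precision=4,suppress=True)
print("plate scene",plane("scene",[(227,269),(224,306),(157,308)],.008))
print("plate side",plane("side",[(353,334),(351,401),(296,397),(305,331)],.008))
# lamp top stripe / white band top face corners from crops (x/4+offset)
sc=lambda u,v:(150+u/4,240+v/4); sd=lambda u,v:(280+(u-360)/4,310+v/4)
# white band upper face edges: near-top edge: scene (97,60),(175,75)... 
A=tri([("scene",sc(105,52+5),None),("side",sd(502,85),None)])
B=tri([("scene",sc(92,150)if 0 else sc(75,160),None),("side",sd(603,122),None)])
print(A,B)
for n in("scene","side"):
    print(n,proj(n,[[.45,-.2,.09],[.45,-.25,.1]]))
```

```text
plate scene [[ 0.4527 -0.1506  0.008 ]
 [ 0.5435 -0.1844  0.008 ]
 [ 0.4941 -0.3186  0.008 ]]
plate side [[ 0.5382 -0.1808  0.008 ]
 [ 0.4921 -0.3212  0.008 ]
 [ 0.4009 -0.2907  0.008 ]
 [ 0.4494 -0.1518  0.008 ]]
[ 0.4493 -0.243   0.1128] [ 0.4919 -0.2679  0.0998]
scene [[199.3974 253.2344]
 [175.0778 257.636 ]]
side [[311.3667 322.3337]
 [318.2999 340.6428]]
```

```bash
cat >> h.py <<'E'
def pose(p,zdir,yaz=None,ydir=None):
    z=np.array(zdir,float);z/=np.linalg.norm(z)
    y=np.array(ydir if ydir is not None else [np.cos(np.radians(yaz)),np.sin(np.radians(yaz)),0],float)
    y-=z*(y@z);y/=np.linalg.norm(y)
    return np.array(p,float),np.c_[np.cross(y,z),y,z]
def delta(P,o=None):
    o=o or get_obs(); A=R.from_euler('xyz',o["eef_rot"]).as_matrix()
    l=A.T@(P[0]-o["ee_pos"])*1000; t=R.from_matrix(A.T@P[1]).as_rotvec()
    n=max(np.linalg.norm(l)/62.5,np.degrees(np.linalg.norm(t))/10.7)
    print("linear",l.round(1).tolist(),"turn",t.round(4).tolist(),"rows>=%.1f"%n)
E
python3 -c "
from h import *
delta(pose([.455,-.245,.23],[0,0,-1],-19.5))"
```

```text
linear [-513.0, -611.8, -24.5] turn [-0.0007, 0.0006, 1.5374] rows>=12.8
```

Emit:
{"name": "play_rows", "arguments": {"moves": [{"claw":1,"linear":[-513,-612,-24],"turn":[0,0,1.537]},{"claw":1,"linear":[-513,-612,-24],"turn":[0,0,1.537]},{"claw":1,"linear":[-513,-612,-24],"turn":[0,0,1.537]},{"claw":1,"linear":[-513,-612,-24],"turn":[0,0,1.537]},{"claw":1,"linear":[-513,-612,-24],"turn":[0,0,1.537]},{"claw":1,"linear":[-513,-612,-24],"turn":[0,0,1.537]},{"claw":1,"linear":[-513,-612,-24],"turn":[0,0,1.537]},{"claw":1,"linear":[-513,-612,-24],"turn":[0,0,1.537]}]}}

```text
time_s: 1.15
ee_pos: [0.3599, 0.0362, 0.2208]
eef_rot: [3.141, 0.001, 1.262]
force: [1.8, 0.8, -0.3]
grip_width: 0.0941
```

```bash
python3 -c "
from h import *
print(get_obs()['qpos'])
delta(pose([.455,-.245,.23],[0,0,-1],-19.5))"
```

```text
[-6.37534785e-04 -1.51688714e-01  1.96961333e+00 -7.24599835e-04
  1.32325822e+00  3.08644407e-01]
linear [-238.9, 176.1, -9.0] turn [0.0006, 0.0005, 0.0312] rows>=4.8
```

Emit:
{"name": "play_rows", "arguments": {"moves": [{"claw":1,"linear":[-239,176,-9],"turn":[0,0,0.031]},{"claw":1,"linear":[-239,176,-9],"turn":[0,0,0.031]},{"claw":1,"linear":[-239,176,-9],"turn":[0,0,0.031]},{"claw":1,"linear":[-239,176,-9],"turn":[0,0,0.031]},{"claw":1,"linear":[-239,176,-9],"turn":[0,0,0.031]},{"claw":1,"linear":[-239,176,-9],"turn":[0,0,0.031]}]}}

```text
time_s: 1.9
ee_pos: [0.4549, -0.2473, 0.2291]
eef_rot: [-3.141, 0.0, 1.228]
force: [-0.5, 0.9, -0.2]
grip_width: 0.0938
```

```bash
python3 -c "
from h import *
o=get_obs();print(o['qpos'],o['ee_pos'],o['joint_vel'])
im=vision.camera('wrist');cv2.imwrite('pics/w1.png',im)
import json;json.dump({k:np.array(v).tolist() for k,v in o.items()},open('w1.json','w'))"
```

```text
[-5.68453767e-01  2.10150493e-01  1.57783604e+00 -5.19052918e-04
  1.35424616e+00 -2.25285025e-01] [ 0.45489397 -0.2473141   0.22906307] [ 0.05243486 -0.05484276  0.06297073  0.00601957 -0.00038377  0.03304924]
```

View pics/w1.png

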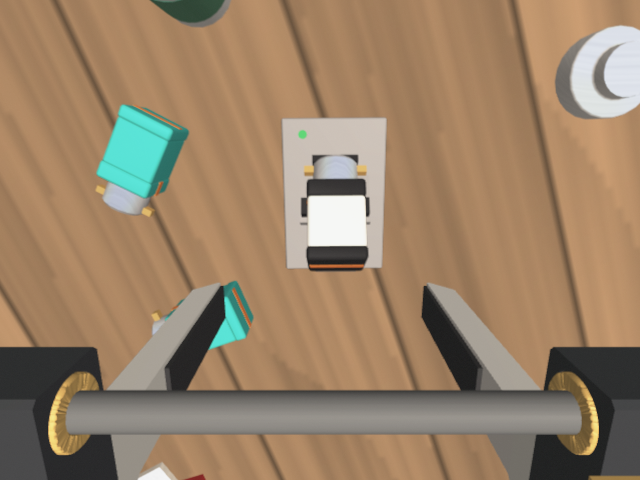

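The wrist picture shows the lamp in the dock: white band corners near (307,195), (366,195), (308,247) and (367,247), lugs at (309,171) and (362,170), top edge at y≈268. Nothing stands between it and the fingers.

Run:
```python
from h import *
import json
np.set_printoptions(precision=4,suppress=True)
o={k:np.array(v) for k,v in json.load(open('w1.json')).items()}
im=cv2.imread('pics/w1.png')
hsv=cv2.cvtColor(im,cv2.COLOR_BGR2HSV)
m=cv2.inRange(hsv,(0,0,215),(180,40,255));m[:,:250]=0;m[:,420:]=0;m[:150]=0;m[290:]=0
c,_=cv2.findContours(m,0,2);c=max(c,key=cv2.contourArea);b=c.reshape(-1,2);print("white bb",b.min(0),b.max(0))
h=cv2.approxPolyDP(cv2.convexHull(c),3,True).reshape(-1,2);print(h)
m=cv2.inRange(hsv,(8,120,100),(30,255,255));m[:160]=0;m[180:]=0;m[:,:300]=0;m[:,375:]=0
k,l,s,ce=cv2.connectedComponentsWithStats(m);print([(ce[i],s[i,4]) for i in range(1,k) if s[i,4]>15])
x0,x1=b[:,0].min()-.5,b[:,0].max()+.5
print("plate",plane('wrist',[(282,118),(386,118),(383,268),(288,268)],.008,o))
crop=cv2.resize(im[110:280,260:410],None,fx=3.5,fy=3.5,interpolation=cv2.INTER_CUBIC);cv2.imwrite('pics/w1c.png',crop)
```

```text
white bb [308 196] [366 245]
[[364 197]
 [365 245]
 [308 244]
 [310 196]]
[(array([308.5538, 170.4308]), np.int32(65)), (array([361.4507, 169.9437]), np.int32(71))]
plate [[ 0.4495 -0.1491  0.008 ]
 [ 0.5418 -0.182   0.008 ]
 [ 0.4946 -0.3232  0.008 ]
 [ 0.4016 -0.29    0.008 ]]
```

View pics/w1c.png

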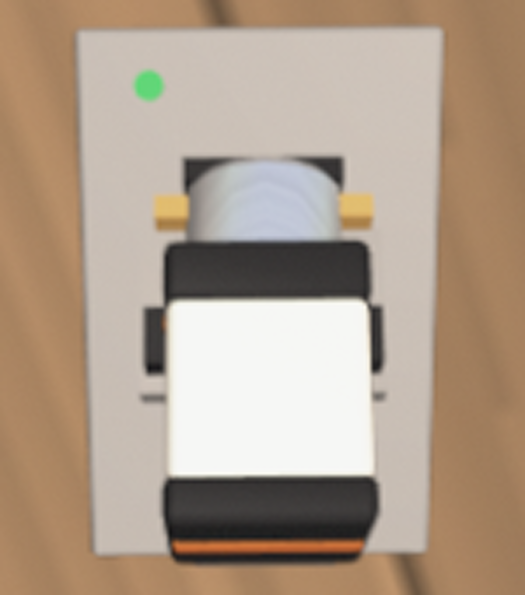

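Run:
```python
from h import *
import json
np.set_printoptions(precision=4,suppress=True)
o={k:np.array(v) for k,v in json.load(open('w1.json')).items()}
f=lambda u,v:(260+u/3.5,110+v/3.5)
for yaw in(70.3,):
    d=np.array([np.cos(np.radians(yaw)),np.sin(np.radians(yaw)),0]);z=np.array([0,0,1.])
    ax=-d*np.cos(np.pi/6)+z*.5; n=d*.5+z*np.cos(np.pi/6); lat=np.array([d[1],-d[0],0])
    # (pixel, s along axis from mid, height along n)
    def mid(px,s,h,zz=None):
        zt=.075+s*.5+h*.866
        p=plane('wrist',px,zt,o)[0]; return p-ax*s-n*h
    for nm,px,s,h in(("footedge",f(268,242),-.034,.024),("topedge",f(271,528),.034,.024),("lugs",f(264,211),-.051,.004),("footend",f(264,158),-.058,.0195)):
        print(nm,mid(px,s,h))
    for u in((f(164,298),f(370,298)),(f(168,477),f(376,477))):
        s=.0; 
        for uu in u: print("white corner",plane('wrist',uu,.0958+( .012 if uu[1]>220 else -.009),o)[0])
    L=plane('wrist',[(308.55,170.4),(361.45,169.94)],.0525,o);print("lugs",L,np.degrees(np.arctan2(*(L[1]-L[0])[1::-1])),np.linalg.norm(L[1]-L[0]))
print(o['ee_pos'])
```

```text
footedge [ 0.4656 -0.2516  0.075 ]
topedge [ 0.4659 -0.2512  0.075 ]
lugs [ 0.4654 -0.2514  0.075 ]
footend [ 0.4649 -0.2518  0.075 ]
white corner [ 0.4532 -0.2157  0.0868]
white corner [ 0.4973 -0.2314  0.0868]
white corner [ 0.4422 -0.2504  0.1078]
white corner [ 0.4853 -0.2658  0.1078]
lugs [[ 0.459  -0.2002  0.0525]
 [ 0.5023 -0.2153  0.0525]] -19.148456660708813 0.04581052605316608
[ 0.4549 -0.2473  0.2291]
```

```bash
cat >> h.py <<'E'
d=np.array([np.cos(np.radians(70.5)),np.sin(np.radians(70.5)),0]);ez=np.array([0,0,1.])
ax=-d*np.cos(np.pi/6)+ez*.5; mid0=np.array([.4655,-.2515,.075])
def dockgrasp(back):
    z=d*.5-ez*np.sqrt(.75); return pose(mid0+.012*ax+(.019-back)*z,z,-19.5)
E
python3 -c "
from h import *
delta(dockgrasp(.09));print(dockgrasp(.09)[0])"
```

```text
linear [-47.7, 12.3, 86.7] turn [-0.0004, 0.5237, -0.0017] rows>=2.8
[ 0.45018083 -0.29475999  0.1424878 ]
```

Emit:
{"name": "play_rows", "arguments": {"moves": [{"claw":1,"linear":[-20,6,20],"turn":[0,0.174,0]},{"claw":1,"linear":[-40,12,50],"turn":[0,0.35,0]},{"claw":1,"linear":[-48,12,87],"turn":[0,0.524,-0.002]},{"claw":1,"linear":[-48,12,87],"turn":[0,0.524,-0.002]},{"claw":1,"linear":[-48,12,87],"turn":[0,0.524,-0.002]}]}}

```text
time_s: 2.58
ee_pos: [0.4502, -0.2943, 0.1433]
eef_rot: [3.141, -0.522, 1.232]
force: [0.1, 0.9, -0.1]
grip_width: 0.0941
```

```bash
python3 -c "
from h import *
o=get_obs();print(o['qpos'])
delta(dockgrasp(0))"
```

```text
[-0.86747639  0.47077948  1.5236697   0.44889688  1.44269944 -0.65420014]
linear [-0.7, 0.1, 90.5] turn [-0.0003, 0.0021, 0.0014] rows>=1.4
```

Emit:
{"name": "play_rows", "arguments": {"moves": [{"claw":1,"linear":[0,0,30],"turn":[0,0,0]},{"claw":1,"linear":[-0.7,0,60],"turn":[0,0.002,0]},{"claw":1,"linear":[-0.7,0,90.5],"turn":[0,0.002,0]},{"claw":1,"linear":[-0.7,0,90.5],"turn":[0,0.002,0]},{"claw":1,"linear":[-0.7,0,90.5],"turn":[0,0.002,0]}]}}

```text
time_s: 3.2
ee_pos: [0.4659, -0.2527, 0.0667]
eef_rot: [3.138, -0.521, 1.235]
force: [0.2, 0.2, 0.2]
grip_width: 0.0941
```

```bash
python3 -c "
from h import *
o=get_obs();print(o['qpos'],o['force'])
cv2.imwrite('pics/w2.png',vision.camera('wrist'));delta(dockgrasp(0))"
```

```text
[-0.79896481  0.53771637  1.62662296  0.48873518  1.26261939 -0.68079731] [0.19438249 0.19998653 0.21938918]
linear [-0.7, -0.8, 1.9] turn [0.0019, 0.002, 0.0034] rows>=0.0
```

View pics/w2.png

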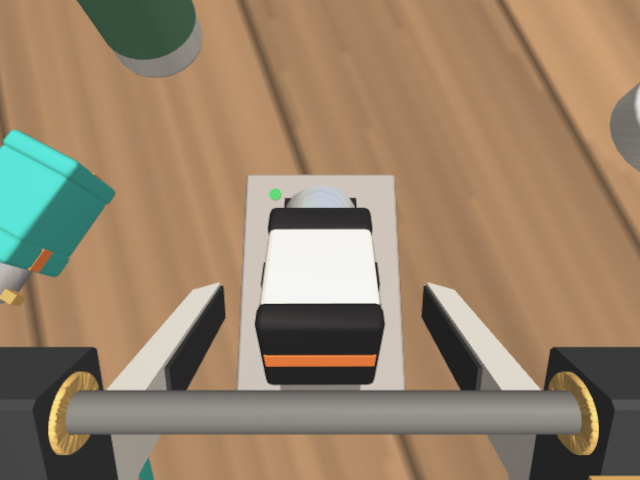

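The lamp body (x 258–382) sits centred between the fingers (224–422), so I'll close on it.

Emit:
{"name": "play_rows", "arguments": {"force": 35, "moves": [{"claw":0,"linear":[-0.7,-0.8,1.9],"turn":[0,0,0]},{"claw":0,"linear":[-0.7,-0.8,1.9],"turn":[0,0,0]},{"claw":0,"linear":[-0.7,-0.8,1.9],"turn":[0,0,0]},{"claw":0,"linear":[-0.7,-0.8,1.9],"turn":[0,0,0]},{"claw":0,"linear":[-0.7,-0.8,1.9],"turn":[0,0,0]},{"claw":0,"linear":[-0.7,-0.8,1.9],"turn":[0,0,0]}]}}

```text
time_s: 4.0
ee_pos: [0.4651, -0.2523, 0.0645]
eef_rot: [3.138, -0.522, 1.234]
force: [-1.4, -0.6, 0.8]
grip_width: 0.0478
```

```bash
cat >> h.py <<'E'
import json,os
def tool(o): return R.from_euler('xyz',o["eef_rot"]).as_matrix(),np.array(o["ee_pos"])
def lampT(mid,zax,yaz):
    p,A=pose(mid,zax,yaz); return A,p
def savegrasp(L,o):
    A,p=tool(o); json.dump([(A.T@L[0]).tolist(),(A.T@(L[1]-p)).tolist()],open('g.json','w'))
def toolfor(L):
    RA,rp=map(np.array,json.load(open('g.json'))); A=L[0]@RA.T; return L[1]-A@rp,A
E
python3 -c "
from h import *
o=get_obs();savegrasp(lampT(mid0,ax,-19.5),o)
print(open('g.json').read())
print('lift');delta(toolfor(lampT(mid0+[0,0,.185],ax,-19.5)))
"
```

```text
[[[-0.8650647162649934, -0.0032942811449678594, -0.5016494636547562], [-0.0037020742208838608, 0.999993130583259, -0.00018284626286388232], [0.5016466199625286, 0.0016989696968120647, -0.8650709694482526]], [0.0060365932286232955, 9.76331273785839e-05, -0.008657944987490677]]
lift
linear [92.2, 0.6, -160.4] turn [-0.0, -0.0, 0.0] rows>=3.0
```

Emit:
{"name": "play_rows", "arguments": {"moves": [{"claw":0,"linear":[15,0,-26],"turn":[0,0,0]},{"claw":0,"linear":[35,0,-60],"turn":[0,0,0]},{"claw":0,"linear":[60,0,-105],"turn":[0,0,0]},{"claw":0,"linear":[92,0.6,-160],"turn":[0,0,0]},{"claw":0,"linear":[92,0.6,-160],"turn":[0,0,0]}]}}

```text
time_s: 4.62
ee_pos: [0.466, -0.2531, 0.253]
eef_rot: [3.13, -0.518, 1.238]
force: [0.2, -0.4, -3.1]
grip_width: 0.0477
```

```bash
python3 -c "
from h import *
o=get_obs();print(o['qpos'],o['force'],o['grip_width'])
cv2.imwrite('pics/w3.png',vision.camera('wrist'))
for m,h in((131,.26),):
  delta(toolfor(lampT([.473,.303,.26],[0,0,1],41)))
delta(toolfor(lampT([.46,.03,.28],[0,0,1],10)))
"
```

```text
[-0.79951667  0.3247761   1.46029611  0.46397641  1.59405823 -0.50929972] [ 0.21574994 -0.40934304 -3.11393501] 0.047661394336967665
linear [456.1, -168.9, 253.8] turn [0.0025, -0.9398, -1.103] rows>=8.8
linear [235.5, -94.1, 104.9] turn [0.0046, -1.0199, -0.5403] rows>=6.2
```

View pics/w3.png

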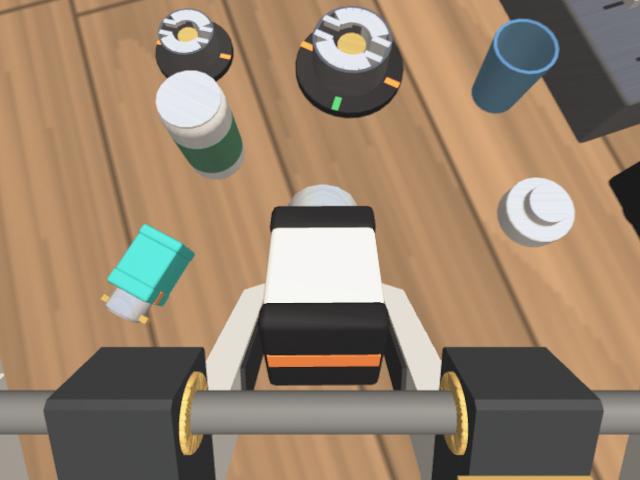

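The lamp is held square and the dock cleared. I'll carry it over high and turn it upright.

Emit:
{"name": "play_rows", "arguments": {"moves": [{"claw":0,"linear":[235,-94,105],"turn":[0,-1.02,-0.54]},{"claw":0,"linear":[235,-94,105],"turn":[0,-1.02,-0.54]},{"claw":0,"linear":[235,-94,105],"turn":[0,-1.02,-0.54]},{"claw":0,"linear":[235,-94,105],"turn":[0,-1.02,-0.54]},{"claw":0,"linear":[235,-94,105],"turn":[0,-1.02,-0.54]},{"claw":0,"linear":[235,-94,105],"turn":[0,-1.02,-0.54]},{"claw":0,"linear":[235,-94,105],"turn":[0,-1.02,-0.54]}]}}

```text
time_s: 5.55
ee_pos: [0.4609, 0.0216, 0.2728]
eef_rot: [-3.14, 0.53, 1.756]
force: [-0.4, 0.9, -2.9]
grip_width: 0.048
```

```bash
python3 -c "
from h import *
o=get_obs();print(o['qpos'],o['force'],o['grip_width'])
delta(toolfor(lampT([.473,.303,.15],[0,0,1],41)))
"
```

```text
[ 0.2649846   0.08073239  1.71047802 -0.5347654   1.42296906  0.18099599] [-0.42783658  0.85594489 -2.91627046] 0.04795244767458313
linear [293.9, 68.3, -24.9] turn [-0.2709, 0.0043, -0.4619] rows>=4.8
```

Emit:
{"name": "play_rows", "arguments": {"moves": [{"claw":0,"linear":[294,68,-25],"turn":[-0.271,0.004,-0.462]},{"claw":0,"linear":[294,68,-25],"turn":[-0.271,0.004,-0.462]},{"claw":0,"linear":[294,68,-25],"turn":[-0.271,0.004,-0.462]},{"claw":0,"linear":[294,68,-25],"turn":[-0.271,0.004,-0.462]},{"claw":0,"linear":[294,68,-25],"turn":[-0.271,0.004,-0.462]},{"claw":0,"linear":[294,68,-25],"turn":[-0.271,0.004,-0.462]},{"claw":0,"linear":[294,68,-25],"turn":[-0.271,0.004,-0.462]}]}}

```text
time_s: 6.42
ee_pos: [0.4783, 0.2951, 0.1441]
eef_rot: [-3.138, 0.526, 2.293]
force: [-0.3, -0.3, -1.3]
grip_width: 0.0478
```

```bash
python3 -c "
from h import *
o=get_obs();print(o['qpos'],o['force'],o['grip_width'])
delta(toolfor(lampT([.473,.303,.068],[0,0,1],41)))
a=vision.camera('side');b=vision.camera('scene')
c=lambda im,x,y:cv2.resize(im[y:y+120,x:x+100],None,fx=4,fy=4,interpolation=cv2.INTER_CUBIC)
cv2.imwrite('pics/m1.png',np.hstack([c(a,225,110),c(b,355,130)]))
"
```

```text
[ 0.73015638  0.41291991  1.60809553 -0.57025883  1.19259283  0.24421049] [-0.31027554 -0.26358299 -1.27354164] 0.04782204347111988
linear [40.3, 1.4, 69.7] turn [-0.0023, 0.0001, 0.0022] rows>=1.3
```

View pics/m1.png

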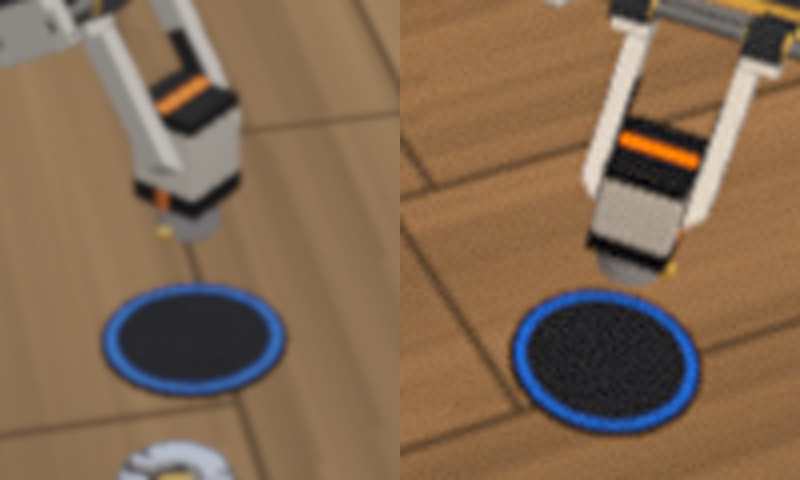

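The lamp hangs upright above the mat in both views, so I'll lower it.

Emit:
{"name": "play_rows", "arguments": {"moves": [{"claw":0,"linear":[15,0.5,26],"turn":[0,0,0]},{"claw":0,"linear":[28,1,48],"turn":[0,0,0.002]},{"claw":0,"linear":[37,1.4,63],"turn":[0,0,0.002]},{"claw":0,"linear":[40.3,1.4,69.7],"turn":[0,0,0.002]},{"claw":0,"linear":[40.3,1.4,69.7],"turn":[0,0,0.002]},{"claw":0,"linear":[40.3,1.4,69.7],"turn":[0,0,0.002]}]}}

```text
time_s: 7.28
ee_pos: [0.4803, 0.2959, 0.0659]
eef_rot: [3.14, 0.526, 2.287]
force: [0.9, -1.0, -3.6]
grip_width: 0.0479
```

```bash
python3 -c "
from h import *
o=get_obs();print(o['qpos'],o['force'],o['grip_width'])
delta(toolfor(lampT([.473,.303,.063],[0,0,1],41)))
delta(toolfor(lampT([.473,.303,.061],[0,0,1],41)))
"
```

```text
[ 0.7289083   0.52347458  1.65348156 -0.61305374  1.05968575  0.34505992] [ 0.88597864 -1.00523058 -3.55927045] 0.047927102083727115
linear [4.2, -0.9, 6.1] turn [0.0006, 0.0002, -0.0029] rows>=0.1
linear [5.2, -0.9, 7.8] turn [0.0006, 0.0002, -0.0029] rows>=0.2
```

Emit:
{"name": "play_rows", "arguments": {"moves": [{"claw":0,"linear":[2,-0.5,3],"turn":[0,0,0]},{"claw":0,"linear":[4,-0.9,6],"turn":[0,0,0]},{"claw":0,"linear":[4.5,-0.9,7],"turn":[0,0,0]},{"claw":0,"linear":[4.5,-0.9,7],"turn":[0,0,0]},{"claw":0,"linear":[4.5,-0.9,7],"turn":[0,0,0]}]}}

```text
time_s: 7.9
ee_pos: [0.4796, 0.2957, 0.0592]
eef_rot: [3.138, 0.527, 2.286]
force: [-7.3, -1.9, 15.1]
grip_width: 0.0478
```

```bash
python3 -c "
from h import *
o=get_obs();print(o['force'],o['grip_width'])
delta(toolfor(lampT([.473,.303,.062],[0,0,1],41)))
a=vision.camera('side');b=vision.camera('scene')
c=lambda im,x,y:cv2.resize(im[y:y+100,x:x+90],None,fx=4,fy=4,interpolation=cv2.INTER_CUBIC)
cv2.imwrite('pics/m2.png',np.hstack([c(a,225,130),c(b,360,155)]))
"
```

```text
[-7.31517042 -1.85474088 15.111761  ] 0.04775156068363744
linear [1.1, -0.3, 1.3] turn [0.0013, 0.0015, -0.0036] rows>=0.0
```

View pics/m2.png

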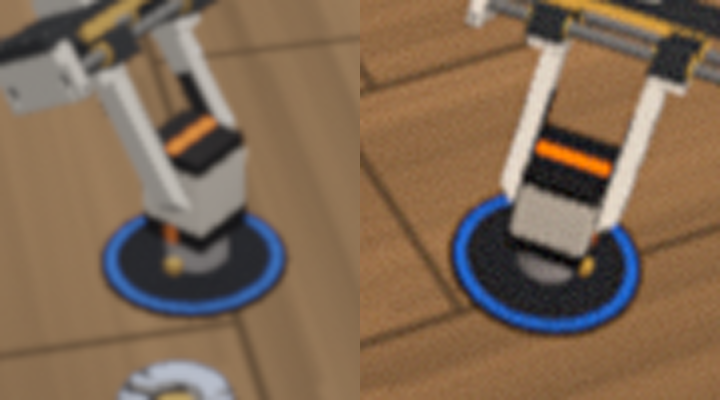

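Touchdown is confirmed at about 15 N. I'll ease off slightly and release.

Emit:
{"name": "play_rows", "arguments": {"moves": [{"claw":0,"linear":[-0.4,0,-0.7],"turn":[0,0,0]},{"claw":0.56,"linear":[-0.4,0,-0.7],"turn":[0,0,0]},{"claw":0.6,"linear":[-0.4,0,-0.7],"turn":[0,0,0]},{"claw":0.8,"linear":[-0.4,0,-0.7],"turn":[0,0,0]},{"claw":1,"linear":[-0.4,0,-0.7],"turn":[0,0,0]},{"claw":1,"linear":[-0.4,0,-0.7],"turn":[0,0,0]},{"claw":1,"linear":[-0.4,0,-0.7],"turn":[0,0,0]}]}}

```text
time_s: 8.88
ee_pos: [0.4796, 0.2957, 0.06]
eef_rot: [3.138, 0.527, 2.286]
force: [-0.7, 0.2, -1.0]
grip_width: 0.092
```

Emit:
{"name": "play_rows", "arguments": {"moves": [{"claw":1,"linear":[0,0,-30],"turn":[0,0,0]},{"claw":1,"linear":[0,0,-75],"turn":[0,0,0]},{"claw":1,"linear":[0,0,-130],"turn":[0,0,0]},{"claw":1,"linear":[0,0,-130],"turn":[0,0,0]}]}}

```text
time_s: 9.38
ee_pos: [0.4365, 0.3469, 0.1758]
eef_rot: [3.131, 0.526, 2.284]
force: [-0.7, 0.9, -0.8]
grip_width: 0.094
```

```bash
python3 -c "
from h import *
o=get_obs();print(o['qpos'],o['force'],o['grip_width'])
print('A',end=' ');delta(pose([.473,.303,.20],[0,0,-1],-49))
print('B',end=' ');delta(pose([.473,.303,.20],[0,0,-1],131))
a=vision.camera('side');b=vision.camera('scene')
c=lambda im,x,y:cv2.resize(im[y:y+100,x:x+90],None,fx=4,fy=4,interpolation=cv2.INTER_CUBIC)
cv2.imwrite('pics/m3.png',np.hstack([c(a,225,130),c(b,360,155)]))
"
```

```text
[ 0.84903649  0.39541339  1.55255036 -0.54387842  1.30262771  0.30923204] [-0.72611335  0.92763399 -0.81050829] 0.09397554423655652
A linear [-61.5, -1.2, 7.7] turn [0.4199, 0.4049, 1.532] rows>=8.8
B linear [-61.5, -1.2, 7.7] turn [-0.4048, 0.4198, -1.5303] rows>=8.8
```

View pics/m3.png

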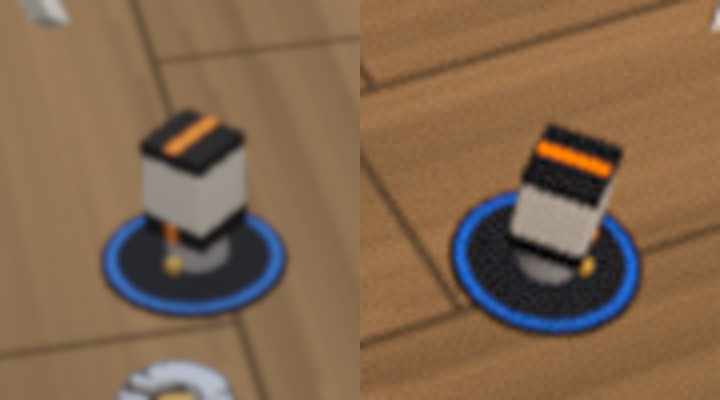

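The lamp stands upright on the mat, let go. Next I turn to a vertical tool over it, jaws at azimuth -49°.

Emit:
{"name": "play_rows", "arguments": {"moves": [{"claw":1,"linear":[-20,-1,-25],"turn":[0.05,0.05,0.19]},{"claw":1,"linear":[-61.5,-1.2,0],"turn":[0.42,0.405,1.532]},{"claw":1,"linear":[-61.5,-1.2,0],"turn":[0.42,0.405,1.532]},{"claw":1,"linear":[-61.5,-1.2,7.7],"turn":[0.42,0.405,1.532]},{"claw":1,"linear":[-61.5,-1.2,7.7],"turn":[0.42,0.405,1.532]},{"claw":1,"linear":[-61.5,-1.2,7.7],"turn":[0.42,0.405,1.532]},{"claw":1,"linear":[-61.5,-1.2,7.7],"turn":[0.42,0.405,1.532]},{"claw":1,"linear":[-61.5,-1.2,7.7],"turn":[0.42,0.405,1.532]}]}}

```text
time_s: 10.48
ee_pos: [0.473, 0.2999, 0.1945]
eef_rot: [3.11, 0.044, 0.836]
force: [-0.6, 0.3, -0.5]
grip_width: 0.0942
```

```bash
python3 -c "
from h import *
o=get_obs();print(o['qpos'],o['force'],o['grip_width'])
delta(pose([.473,.303,.20],[0,0,-1],-49))
"
```

```text
[ 0.52070944  0.35194797  1.47912841 -0.04447492  1.34274326  1.26564152] [-0.57600441  0.29135924 -0.45273336] 0.09415610080661577
linear [2.1, -1.9, -5.7] turn [0.0339, 0.0419, 0.121] rows>=0.7
```

Emit:
{"name": "play_rows", "arguments": {"moves": [{"claw":1,"linear":[2.1,-1.9,-5.7],"turn":[0.034,0.042,0.121]},{"claw":1,"linear":[2.1,-1.9,-5.7],"turn":[0.034,0.042,0.121]},{"claw":1,"linear":[2.1,-1.9,-5.7],"turn":[0.034,0.042,0.121]}]}}

```text
time_s: 10.85
ee_pos: [0.4729, 0.3026, 0.1991]
eef_rot: [3.141, 0.002, 0.718]
force: [0.1, -0.3, -0.3]
grip_width: 0.0942
```

```bash
python3 -c "
from h import *
o=get_obs();print(o['qpos'],o['ee_pos'],o['eef_rot'])
im=vision.camera('wrist');cv2.imwrite('pics/w4.png',im)
json.dump({k:np.array(v).tolist() for k,v in o.items()},open('w4.json','w'))
"
```

```text
[ 5.04465599e-01  3.31651860e-01  1.49432432e+00 -9.24092338e-04
  1.31749627e+00  1.35750246e+00] [0.4729302  0.30264321 0.19911587] [3.14111668e+00 2.02657288e-03 7.17991407e-01]
```

View pics/w4.png

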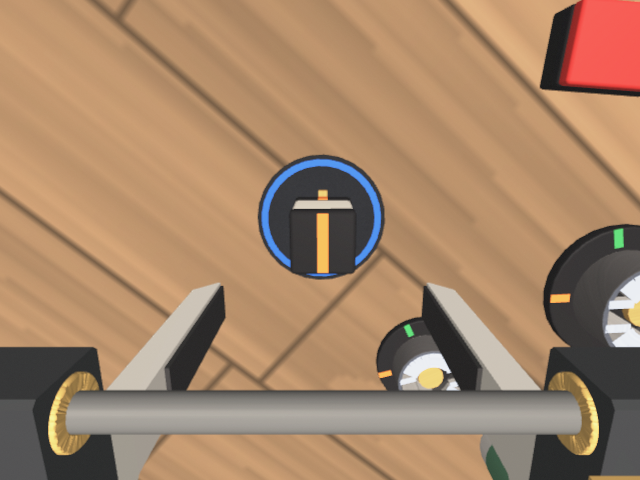

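The lamp's top face shows at x 291–356, y 210–272, with its stripe at x≈323. It is square to the jaws.

Run:
```python
from h import *
np.set_printoptions(precision=4,suppress=True)
o={k:np.array(v) for k,v in json.load(open('w4.json')).items()}
im=cv2.imread('pics/w4.png');hsv=cv2.cvtColor(im,cv2.COLOR_BGR2HSV)
m=cv2.inRange(hsv,(8,120,120),(30,255,255));m[:208]=0;m[280:]=0;m[:,:300]=0;m[:,345:]=0
p=np.argwhere(m)[:,::-1];W=plane('wrist',p,.096,o)[:,:2];u,s,vt=np.linalg.svd(W-W.mean(0));print("stripe",W.mean(0),np.degrees(np.arctan2(vt[0,1],vt[0,0])),np.ptp((W-W.mean(0))@vt[0]))
print(plane('wrist',[(290.5,209),(356,209),(355,272.5),(291.5,272.5)],.096,o),plane('wrist',[(290.5,209),(356,209),(355,272.5),(291.5,272.5)],.096,o).mean(0))
cv2.imwrite('pics/w4c.png',cv2.resize(im[150:290,250:400],None,fx=4,fy=4,interpolation=cv2.INTER_CUBIC))
```

```text
stripe [0.4742 0.303 ] -138.22383523471376 0.04413785752422976
[[0.4777 0.3358 0.096 ]
 [0.508  0.301  0.096 ]
 [0.4726 0.2697 0.096 ]
 [0.4419 0.3049 0.096 ]] [0.475  0.3029 0.096 ]
```

View pics/w4c.png

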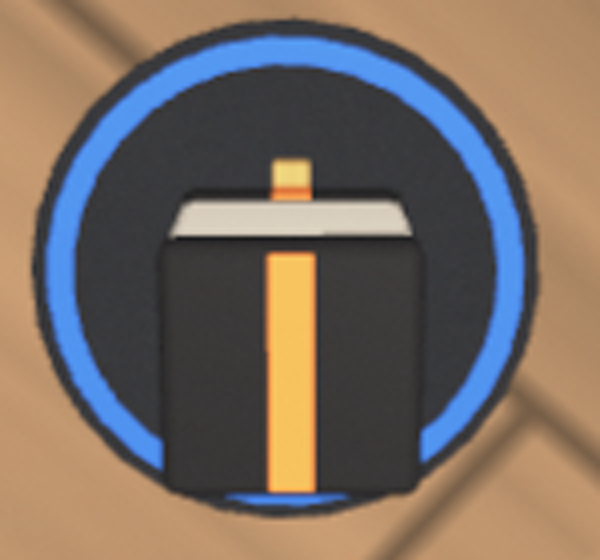

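```bash
python3 -c "
from h import *
delta(pose([.4742,.303,.055],[0,0,-1],-48.6))
"
```

```text
linear [1.3, 0.7, 144.2] turn [0.0004, 0.0017, -0.0046] rows>=2.3
```

Emit:
{"name": "play_rows", "arguments": {"moves": [{"claw":1,"linear":[1,0.5,40],"turn":[0,0.002,-0.005]},{"claw":1,"linear":[1.3,0.7,80],"turn":[0,0.002,-0.005]},{"claw":1,"linear":[1.3,0.7,120],"turn":[0,0.002,-0.005]},{"claw":1,"linear":[1.3,0.7,144],"turn":[0,0.002,-0.005]},{"claw":1,"linear":[1.3,0.7,144],"turn":[0,0.002,-0.005]},{"claw":1,"linear":[1.3,0.7,144],"turn":[0,0.002,-0.005]}]}}

```text
time_s: 11.65
ee_pos: [0.4746, 0.3034, 0.0562]
eef_rot: [3.141, -0.001, 0.724]
force: [-0.4, 0.7, 0.4]
grip_width: 0.0941
```

Emit:
{"name": "play_rows", "arguments": {"force": 50, "moves": [{"claw":0,"linear":[0,0,0],"turn":[0,0,0]},{"claw":0,"linear":[0,0,0],"turn":[0,0,0]},{"claw":0,"linear":[0,0,0],"turn":[0,0,0]},{"claw":0,"linear":[0,0,0],"turn":[0,0,0]},{"claw":0,"linear":[0,0,0],"turn":[0,0,0]},{"claw":0,"linear":[0,0,0],"turn":[0,0,0]}]}}

```text
time_s: 12.4
ee_pos: [0.4746, 0.3034, 0.0562]
eef_rot: [3.141, -0.001, 0.724]
force: [-0.2, -0.1, -0.2]
grip_width: 0.0479
```

```bash
python3 -c "
from h import *
o=get_obs();print(o['qpos'],o['force'],o['ee_pos'],o['eef_rot'])
"
```

```text
[ 5.04039883e-01  4.93532878e-01  1.62493417e+00 -5.71335203e-04
  1.02171014e+00  1.35121560e+00] [-0.21879409 -0.08761331 -0.17294067] [0.47457965 0.30340644 0.05621204] [ 3.14080829e+00 -1.27516137e-03  7.23918951e-01]
```

```bash
python3 -c "
from h import *
o=get_obs()
savegrasp(lampT([.4742,.303,.062],[0,0,1],-48.5),o)
delta(pose([.4746,.3034,.20],[0,0,-1],-48.5))
delta(pose([.66,-.015,.25],[0,0,-1],44))
"
```

```text
linear [0.2, 0.1, -143.8] turn [0.0008, -0.0013, -0.0004] rows>=2.3
linear [-71.7, 361.5, -193.6] turn [0.0016, -0.0004, -1.6148] rows>=8.6
```

Emit:
{"name": "play_rows", "arguments": {"moves": [{"claw":0,"linear":[0,0,-25],"turn":[0,0,0]},{"claw":0,"linear":[0,0,-80],"turn":[0,0,0]},{"claw":0,"linear":[0,0,-140],"turn":[0,0,0]},{"claw":0,"linear":[-72,361,-193],"turn":[0,0,-1.615]},{"claw":0,"linear":[-72,361,-193],"turn":[0,0,-1.615]},{"claw":0,"linear":[-72,361,-193],"turn":[0,0,-1.615]},{"claw":0,"linear":[-72,361,-193],"turn":[0,0,-1.615]},{"claw":0,"linear":[-72,361,-193],"turn":[0,0,-1.615]}]}}

```text
time_s: 13.4
ee_pos: [0.6229, 0.0478, 0.2385]
eef_rot: [3.141, -0.0, 1.621]
force: [1.4, 0.2, -2.7]
grip_width: 0.0477
```

```bash
python3 -c "
from h import *
o=get_obs();print(o['qpos'],o['force'],o['ee_pos'],o['eef_rot'],o['grip_width'])
delta(pose([.66,-.015,.25],[0,0,-1],44))
"
```

```text
[ 1.78562834e-02  4.48900031e-01  1.24203488e+00  2.31682217e-04
  1.45007139e+00 -3.23628938e-02] [ 1.4358499   0.24716917 -2.69344069] [0.62286935 0.0477914  0.23849946] [ 3.14099917e+00 -2.10919233e-04  1.62098773e+00] 0.04772406832753352
linear [-64.6, 33.9, -11.5] turn [0.0006, 0.0, -0.7178] rows>=3.8
```

Emit:
{"name": "play_rows", "arguments": {"moves": [{"claw":0,"linear":[-64.6,34,-11.5],"turn":[0,0,-0.718]},{"claw":0,"linear":[-64.6,34,-11.5],"turn":[0,0,-0.718]},{"claw":0,"linear":[-64.6,34,-11.5],"turn":[0,0,-0.718]},{"claw":0,"linear":[-64.6,34,-11.5],"turn":[0,0,-0.718]},{"claw":0,"linear":[-64.6,34,-11.5],"turn":[0,0,-0.718]},{"claw":0,"linear":[-64.6,34,-11.5],"turn":[0,0,-0.718]},{"claw":0,"linear":[-64.6,34,-11.5],"turn":[0,0,-0.718]}]}}

```text
time_s: 14.28
ee_pos: [0.66, -0.015, 0.2499]
eef_rot: [3.141, 0.0, 2.337]
force: [0.3, 0.7, -3.3]
grip_width: 0.0479
```

```bash
python3 -c "
from h import *
o=get_obs();print(o['qpos'],o['joint_vel'],o['ee_pos'],o['eef_rot'])
im=vision.camera('wrist');cv2.imwrite('pics/w5.png',im)
json.dump({k:np.array(v).tolist() for k,v in o.items()},open('w5.json','w'))
"
```

```text
[-7.82797123e-02  5.30607657e-01  1.09766923e+00  3.02684824e-04
  1.51296878e+00 -8.44402314e-01] [-3.66397489e-04 -9.10449054e-05 -2.77101022e-04  1.01400205e-03
  7.07000282e-04 -1.03678907e-02] [ 0.66002471 -0.01497788  0.24989657] [3.14113629e+00 5.86953109e-05 2.33690147e+00]
```

View pics/w5.png

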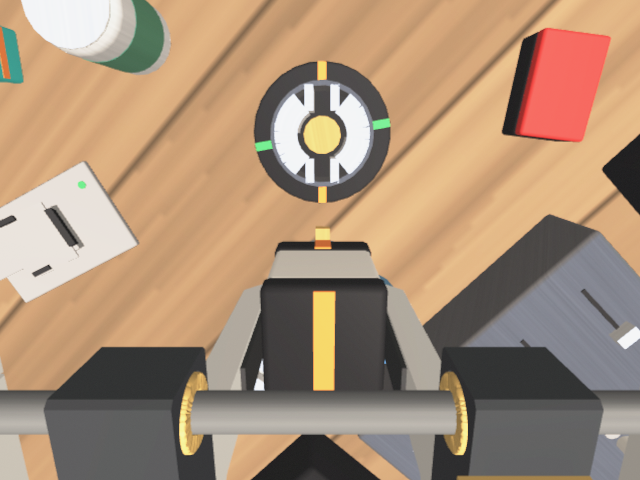

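The wrist view shows the base around (322,132), orange marks at (322,69) and (322,194), green marks at (263,146) and (381,125). The lamp's lug at (323,238) is in line with the slots.

Run:
```python
from h import *
np.set_printoptions(precision=4,suppress=True)
o={k:np.array(v) for k,v in json.load(open('w5.json')).items()}
im=cv2.imread('pics/w5.png');hsv=cv2.cvtColor(im,cv2.COLOR_BGR2HSV)
def bl(lo,hi,x,y,w,h,mn=20):
    m=cv2.inRange(hsv[y:y+h,x:x+w],lo,hi);k,l,s,c=cv2.connectedComponentsWithStats(m);return [c[i]+[x,y] for i in range(1,k) if s[i,4]>=mn]
G=bl((45,80,80),(85,255,255),245,50,160,160);O=[p for p in bl((10,120,120),(30,255,255),245,50,160,160) if abs(p[1]-132)>40]
for nm,P in(("G",G),("O",O)):
    W=plane('wrist',P,.014,o);v=W[1]-W[0];print(nm,P,W[:,:2],"mid",W.mean(0)[:2],"az",np.degrees(np.arctan2(v[1],v[0])),np.linalg.norm(v))
# top ring outline: non-dark pixels bright
m=cv2.inRange(hsv,(0,0,150),(180,60,255));m[:75]=0;m[190:]=0;m[:,:262]=0;m[:,382:]=0
p=np.argwhere(m)[:,::-1].astype(float);
hull=cv2.convexHull(p.astype(np.float32)).reshape(-1,2)
W=plane('wrist',hull,.058,o)[:,:2].astype(np.float32);print("top",cv2.minEnclosingCircle(W))
m=cv2.inRange(hsv[100:165,290:355],(18,80,120),(32,255,255));k,l,s,c=cv2.connectedComponentsWithStats(m);i=1+np.argmax(s[1:,4]);print("plunger",c[i]+[290,100],s[i],plane('wrist',c[i]+[290,100],.048,o)[0])
# dark outer disc
A,pp=tool(o)
RA,rp=map(np.array,json.load(open('g.json')));print("lamp mid pred",A@rp+pp,"lamp y az",np.degrees(np.arctan2(*(A@RA)[1::-1,0])))
# stripe on top: z = mid+.034
zt=(A@rp+pp)[2]
S=plane('wrist',[(324,292),(324,388)],zt+.034,o);print("stripe",S)
B=plane('wrist',[(262,284),(386,284)],zt+.034,o);print("topfar",B,B.mean(0))
L=bl((10,100,100),(32,255,255),310,222,26,22,5);print("lug",L,plane('wrist',L,zt-.05,o))
cv2.imwrite('pics/w5c.png',cv2.resize(im[50:210,245:400],None,fx=3.5,fy=3.5,interpolation=cv2.INTER_CUBIC))
```

```text
G [array([380.9394, 123.5455]), array([263.2038, 145.414 ])] [[ 0.6413  0.0861]
 [ 0.5719 -0.0096]] mid [0.6066 0.0383] az -125.93716705196863 0.11816630404599968
O [array([321.4772,  69.5482]), array([322. , 194.5])] [[ 0.5652  0.0811]
 [ 0.6479 -0.0043]] mid [0.6066 0.0384] az -45.89660548042454 0.11888956305831479
top ((0.60698401927948, 0.038358185440301895), 0.04532214626669884)
plunger [321.6349 134.2472] [  13   15   38   39 1153] [0.6065 0.0385 0.048 ]
lamp mid pred [ 0.6604 -0.0153  0.2557] lamp y az -46.08288502222484
stripe [[ 0.6467 -0.001   0.2897]
 [ 0.6749 -0.0302  0.2897]]
topfar [[ 0.6281 -0.0145  0.2897]
 [ 0.6609  0.0171  0.2897]] [0.6445 0.0013 0.2897]
lug [array([322.6273, 231.8633])] [[0.6443 0.0007 0.2057]]
```

View pics/w5c.png

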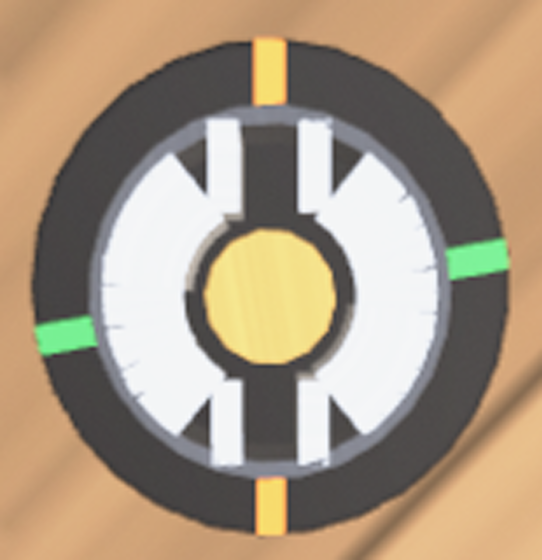

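```bash
python3 -c "
from h import *
delta(pose([.6057,.0392,.126],[0,0,-1],44.05))
"
```

```text
linear [76.7, -1.6, 124.0] turn [0.0006, 0.0002, -0.0022] rows>=2.3
```

Emit:
{"name": "play_rows", "arguments": {"moves": [{"claw":0,"linear":[40,-1,5],"turn":[0,0,0]},{"claw":0,"linear":[76.7,-1.6,20],"turn":[0,0,-0.002]},{"claw":0,"linear":[76.7,-1.6,60],"turn":[0,0,-0.002]},{"claw":0,"linear":[76.7,-1.6,100],"turn":[0,0,-0.002]},{"claw":0,"linear":[76.7,-1.6,124],"turn":[0,0,-0.002]},{"claw":0,"linear":[76.7,-1.6,124],"turn":[0,0,-0.002]},{"claw":0,"linear":[76.7,-1.6,124],"turn":[0,0,-0.002]}]}}

```text
time_s: 15.2
ee_pos: [0.6063, 0.0392, 0.1274]
eef_rot: [3.14, 0.001, 2.339]
force: [0.3, -0.1, -3.9]
grip_width: 0.0475
```

```bash
python3 -c "
from h import *
o=get_obs();print(o['force'],o['ee_pos'],o['eef_rot'])
delta(pose([.6057,.0392,.102],[0,0,-1],44.05))
a=vision.camera('side');b=vision.camera('scene');w=vision.camera('wrist')
c=lambda im,x,y:cv2.resize(im[y:y+100,x:x+90],None,fx=4,fy=4,interpolation=cv2.INTER_CUBIC)
cv2.imwrite('pics/b1.png',np.hstack([c(a,310,180),c(b,290,225)]))
cv2.imwrite('pics/w6.png',w)
"
```

```text
[ 0.31864403 -0.09988102 -3.90447027] [0.60633533 0.03919199 0.12735427] [3.13975258e+00 1.39431180e-03 2.33902563e+00]
linear [0.5, -0.5, 25.4] turn [0.0018, 0.0014, -0.0006] rows>=0.4
```

View pics/b1.png

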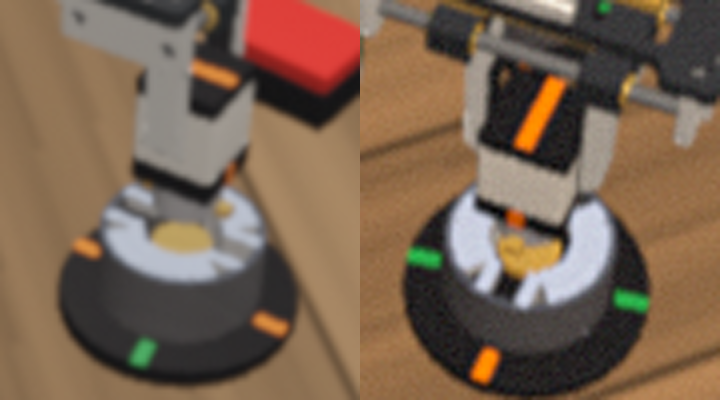

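View pics/w6.png

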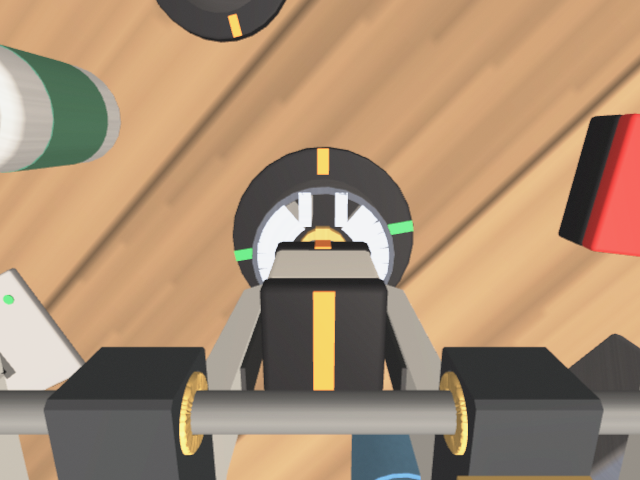

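The foot hangs over the mouth with its lugs toward the slots. I'll lower it in and watch the force.

Emit:
{"name": "play_rows", "arguments": {"moves": [{"claw":0,"linear":[0.5,-0.5,6],"turn":[0.001,0.001,0]},{"claw":0,"linear":[0.5,-0.5,11],"turn":[0.002,0.001,0]},{"claw":0,"linear":[0.5,-0.5,15],"turn":[0.002,0.001,0]},{"claw":0,"linear":[0.5,-0.5,18],"turn":[0.002,0.001,0]},{"claw":0,"linear":[0.5,-0.5,21],"turn":[0.002,0.001,0]},{"claw":0,"linear":[0.5,-0.5,21],"turn":[0.002,0.001,0]}]}}

```text
time_s: 16.1
ee_pos: [0.6055, 0.0392, 0.106]
eef_rot: [-3.141, 0.0, 2.339]
force: [-0.6, -0.0, -2.6]
grip_width: 0.0481
```

```bash
python3 -c "
from h import *
o=get_obs();print(o['force'],o['moment'],o['ee_pos'],o['eef_rot'])
delta(pose([.6057,.0392,.098],[0,0,-1],44.05))
"
```

```text
[-0.57309589 -0.01187721 -2.56046474] [-0.0102881   0.00843986 -0.00026718] [0.60551471 0.0392305  0.10599805] [-3.14130129e+00  2.24906148e-04  2.33922369e+00]
linear [-0.1, 0.1, 8.0] turn [-0.0003, 0.0002, -0.0004] rows>=0.1
```

Emit:
{"name": "play_rows", "arguments": {"moves": [{"claw":0,"linear":[0,0,2],"turn":[0,0,0]},{"claw":0,"linear":[0,0,4],"turn":[0,0,0]},{"claw":0,"linear":[0,0,6],"turn":[0,0,0]},{"claw":0,"linear":[0,0,8],"turn":[0,0,0]},{"claw":0,"linear":[0,0,8],"turn":[0,0,0]}]}}

```text
time_s: 16.73
ee_pos: [0.6056, 0.0391, 0.0984]
eef_rot: [-3.142, 0.001, 2.339]
force: [-1.7, -0.3, 3.7]
grip_width: 0.0479
```

```bash
python3 -c "
from h import *
o=get_obs();print(o['force'],o['moment'],o['ee_pos'],o['eef_rot'])
a=vision.camera('side');b=vision.camera('scene')
c=lambda im,x,y:cv2.resize(im[y:y+100,x:x+90],None,fx=4,fy=4,interpolation=cv2.INTER_CUBIC)
cv2.imwrite('pics/b2.png',np.hstack([c(a,310,180),c(b,290,225)]))
"
```

```text
[-1.74492483 -0.34295032  3.67177989] [-0.15136162  0.58079758 -0.01559386] [0.60562448 0.03914396 0.09839109] [-3.14153273e+00  6.22931728e-04  2.33924195e+00]
```

View pics/b2.png

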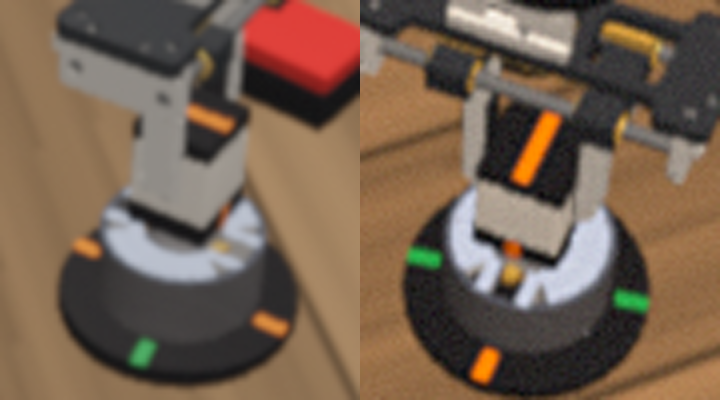

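The foot is in the hole, the lug in the slot, and it rests on the plunger (about 6 N). Now I press.

Emit:
{"name": "play_rows", "arguments": {"moves": [{"claw":0,"linear":[0,0,2.5],"turn":[0,0,0]},{"claw":0,"linear":[0,0,5],"turn":[0,0,0]},{"claw":0,"linear":[0,0,7.5],"turn":[0,0,0]},{"claw":0,"linear":[0,0,10],"turn":[0,0,0]},{"claw":0,"linear":[0,0,10],"turn":[0,0,0]},{"claw":0,"linear":[0,0,10],"turn":[0,0,0]}]}}

```text
time_s: 17.58
ee_pos: [0.6058, 0.0391, 0.0892]
eef_rot: [3.141, 0.001, 2.339]
force: [-4.3, -1.4, 11.6]
grip_width: 0.0477
```

```bash
python3 -c "
from h import *
o=get_obs();print(o['force'],o['moment'],o['ee_pos'],o['eef_rot'],o['qpos'])
"
```

```text
[-4.34238184 -1.36641191 11.57463827] [-0.27920393  1.24251008  0.01814775] [0.60580748 0.03907466 0.08923814] [3.14117510e+00 1.22410453e-03 2.33919040e+00] [ 4.35009533e-03  5.37314008e-01  1.46868682e+00 -6.56484551e-04
  1.13444352e+00 -7.63767124e-01]
```

The spring force puts the travel at about 10.5 mm. I'll turn clockwise (+z of the tool) about the lamp axis.

Emit:
{"name": "play_rows", "arguments": {"force": 60, "moves": [{"claw":0,"linear":[0,0.1,0.8],"turn":[0,0,0.1]},{"claw":0,"linear":[0,0.3,0.8],"turn":[0,0,0.22]},{"claw":0,"linear":[-0.1,0.4,0.8],"turn":[0,0,0.34]},{"claw":0,"linear":[-0.1,0.5,0.8],"turn":[0,0,0.46]},{"claw":0,"linear":[-0.2,0.7,0.8],"turn":[0,0,0.58]},{"claw":0,"linear":[-0.3,0.8,0.8],"turn":[0,0,0.7]},{"claw":0,"linear":[-0.3,0.8,0.8],"turn":[0,0,0.7]}]}}

```text
time_s: 18.45
ee_pos: [0.6077, 0.0396, 0.0897]
eef_rot: [3.137, 0.001, 1.637]
force: [0.1, -0.3, 11.3]
grip_width: 0.0475
```

```bash
python3 -c "
from h import *
o=get_obs();print(o['force'],o['moment'],o['ee_pos'],o['eef_rot'],o['qpos'],o['grip_width'])
a=vision.camera('side');b=vision.camera('scene')
c=lambda im,x,y:cv2.resize(im[y:y+100,x:x+90],None,fx=4,fy=4,interpolation=cv2.INTER_CUBIC)
cv2.imwrite('pics/b3.png',np.hstack([c(a,310,180),c(b,290,225)]))
"
```

```text
[ 0.09618142 -0.2881093  11.32645111] [-0.00242399  0.04898755 -0.03729786] [0.60769622 0.03955811 0.08974977] [3.13700753e+00 6.48018404e-04 1.63735859e+00] [ 5.02942475e-03  5.38705540e-01  1.46520814e+00 -4.02807315e-04
  1.13306271e+00 -6.13644255e-02] 0.047461663067138615
```

View pics/b3.png

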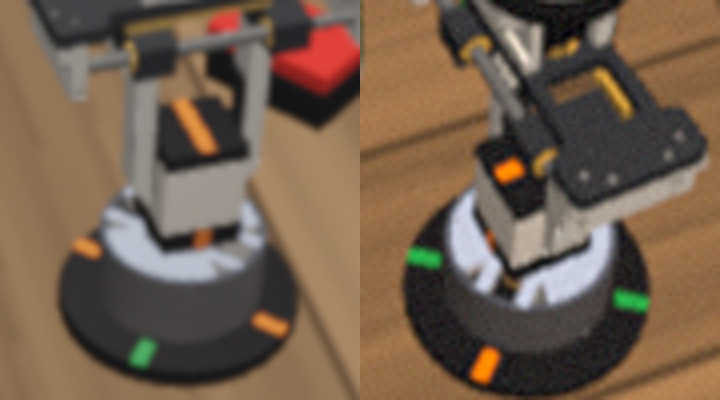

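The lamp turned 40° freely with almost no side force. I'll continue to the catch.

Emit:
{"name": "play_rows", "arguments": {"moves": [{"claw":0,"linear":[0,0.1,0.8],"turn":[0,0,0.12]},{"claw":0,"linear":[0,0.3,0.8],"turn":[0,0,0.25]},{"claw":0,"linear":[-0.1,0.4,0.8],"turn":[0,0,0.38]},{"claw":0,"linear":[-0.2,0.6,0.8],"turn":[0,0,0.5]},{"claw":0,"linear":[-0.2,0.7,0.8],"turn":[0,0,0.62]},{"claw":0,"linear":[-0.3,0.8,0.8],"turn":[0,0,0.71]},{"claw":0,"linear":[-0.3,0.8,0.8],"turn":[0,0,0.71]},{"claw":0,"linear":[-0.3,0.8,0.8],"turn":[0,0,0.71]}]}}

```text
time_s: 19.55
ee_pos: [0.6092, 0.0397, 0.0901]
eef_rot: [3.136, -0.004, 0.929]
force: [-2.2, 1.9, 11.4]
grip_width: 0.0477
```

```bash
python3 -c "
from h import *
o=get_obs();print(o['force'],o['moment'],o['ee_pos'],o['eef_rot'],o['qpos'],o['grip_width'])
a=vision.camera('side');b=vision.camera('scene')
c=lambda im,x,y:cv2.resize(im[y:y+100,x:x+90],None,fx=4,fy=4,interpolation=cv2.INTER_CUBIC)
cv2.imwrite('pics/b4.png',np.hstack([c(a,310,180),c(b,290,225)]))
"
```

```text
[-2.15400223  1.87325397 11.3610732 ] [0.1719144  0.66739633 0.05055019] [0.60922408 0.03965207 0.09009094] [ 3.13607306 -0.00423533  0.92924461] [4.98440019e-03 5.40131671e-01 1.46211640e+00 6.11260368e-05
 1.13238752e+00 6.46522045e-01] 0.047660990528199276
```

View pics/b4.png

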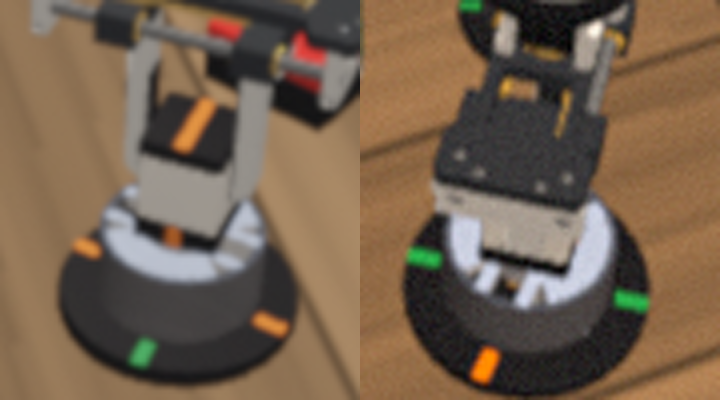

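The stripe now points at the green marks (yaw 53.2° against a target of 54.1°). I'll ease up so the spring lifts the lamp into the catch.

Emit:
{"name": "play_rows", "arguments": {"moves": [{"claw":0,"linear":[-0.3,-0.4,-1.5],"turn":[0,0,0]},{"claw":0,"linear":[-0.6,-0.8,-3],"turn":[0,0,0]},{"claw":0,"linear":[-0.9,-1.2,-4.5],"turn":[0,0,0]},{"claw":0,"linear":[-0.9,-1.2,-6],"turn":[0,0,0]},{"claw":0,"linear":[-0.9,-1.2,-6],"turn":[0,0,0]}]}}

```text
time_s: 20.27
ee_pos: [0.6087, 0.0397, 0.0961]
eef_rot: [3.134, -0.006, 0.929]
force: [6.5, -0.5, -0.5]
grip_width: 0.0477
```

```bash
python3 -c "
from h import *
o=get_obs();print(o['force'],o['moment'],o['ee_pos'],o['eef_rot'],o['grip_width'])
"
```

```text
[ 6.48766014 -0.53376842 -0.52452693] [-0.18934948 -1.18994558 -0.0463543 ] [0.60867246 0.03971669 0.09613039] [ 3.13393337 -0.00596941  0.92921278] 0.047741205619402406
```

The upward push is gone (-0.5 N, against about +7 N if it were free), so it is caught. I'll undo the sideways bias and release.

Emit:
{"name": "play_rows", "arguments": {"moves": [{"claw":0,"linear":[0.4,0.6,0],"turn":[0,0,0]},{"claw":0.55,"linear":[0.4,0.6,0],"turn":[0,0,0]},{"claw":0.6,"linear":[0.4,0.6,0],"turn":[0,0,0]},{"claw":0.8,"linear":[0.4,0.6,0],"turn":[0,0,0]},{"claw":1,"linear":[0.4,0.6,0],"turn":[0,0,0]},{"claw":1,"linear":[0.4,0.6,0],"turn":[0,0,0]},{"claw":1,"linear":[0.4,0.6,0],"turn":[0,0,0]}]}}

```text
time_s: 21.15
ee_pos: [0.6094, 0.0396, 0.0961]
eef_rot: [3.134, -0.006, 0.929]
force: [-0.0, 0.4, -0.5]
grip_width: 0.0924
```

Emit:
{"name": "play_rows", "arguments": {"moves": [{"claw":1,"linear":[0,0,-30],"turn":[0,0,0]},{"claw":1,"linear":[0,0,-70],"turn":[0,0,0]},{"claw":1,"linear":[0,0,-110],"turn":[0,0,0]},{"claw":1,"linear":[-40,0,-150],"turn":[0,0,0]},{"claw":1,"linear":[-40,0,-150],"turn":[0,0,0]},{"claw":1,"linear":[-40,0,-150],"turn":[0,0,0]}]}}

```text
time_s: 21.9
ee_pos: [0.5839, 0.0077, 0.2452]
eef_rot: [3.135, -0.006, 0.929]
force: [-0.5, -0.4, -1.4]
grip_width: 0.0939
```

```bash
python3 -c "
from h import *
o=get_obs();print(o['force'],o['ee_pos'],o['eef_rot'],o['joint_vel'])
w=vision.camera('wrist');cv2.imwrite('pics/w7.png',w)
json.dump({k:np.array(v).tolist() for k,v in o.items()},open('w7.json','w'))
a=vision.camera('side');b=vision.camera('scene');cv2.imwrite('pics/side7.png',a);cv2.imwrite('pics/scene7.png',b)
c=lambda im,x,y:cv2.resize(im[y:y+100,x:x+90],None,fx=4,fy=4,interpolation=cv2.INTER_CUBIC)
cv2.imwrite('pics/b5.png',np.hstack([c(a,310,180),c(b,290,225)]))
"
```

```text
[-0.5421382  -0.35284411 -1.42168569] [0.58390811 0.00773357 0.24515957] [ 3.13463617 -0.00562169  0.9289498 ] [1.05097360e-02 2.30078891e-02 5.47656414e-03 5.60986758e-07
 9.94762729e-04 4.47676577e-04]
```

View pics/b5.png

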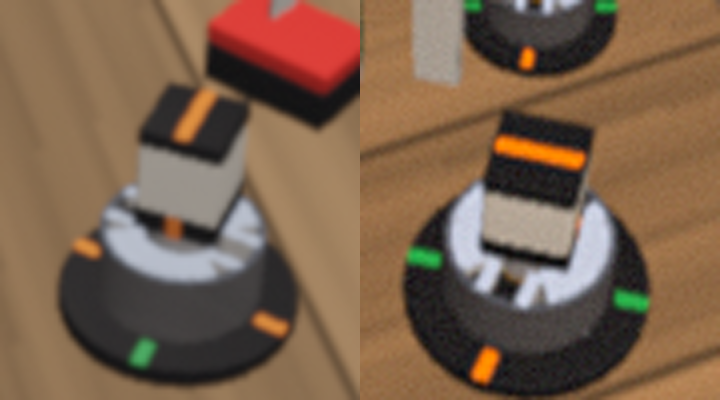

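View pics/w7.png

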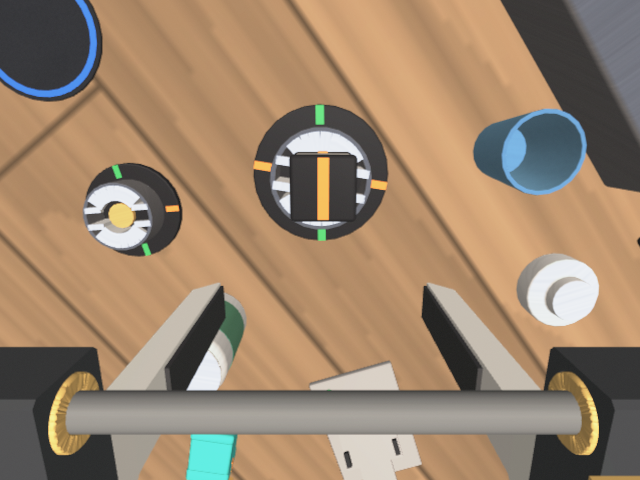

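The lamp stands released with its stripe (x≈323) in line with the green marks at (320,114) and (321,234). Next I check height, tilt and position.

Run:
```python
from h import *
np.set_printoptions(precision=4,suppress=True)
o={k:np.array(v) for k,v in json.load(open('w7.json')).items()}
im=cv2.imread('pics/w7.png');hsv=cv2.cvtColor(im,cv2.COLOR_BGR2HSV)
m=cv2.inRange(hsv,(8,120,120),(30,255,255));m[:157]=0;m[225:]=0;m[:,:305]=0;m[:,340:]=0
p=np.argwhere(m)[:,::-1];W=plane('wrist',p,.136,o)[:,:2];u,s,vt=np.linalg.svd(W-W.mean(0));sw=p.mean(0)
print("stripe",W.mean(0),np.degrees(np.arctan2(vt[0,1],vt[0,0])),"len",np.ptp((W-W.mean(0))@vt[0]))
C=plane('wrist',[(290.5,153.5),(356,153.5),(355,221),(291.5,221)],.136,o);print(C,C.mean(0))
def st(n,roi):
    x,y,w,h=roi;i=cv2.cvtColor(cv2.imread(f'pics/{n}7.png'),cv2.COLOR_BGR2HSV)[y:y+h,x:x+w]
    m=cv2.inRange(i,(5,150,120),(22,255,255));k,l,s,c=cv2.connectedComponentsWithStats(m);j=1+np.argmax(s[1:,4]);return c[j]+[x,y]
a=st('scene',(315,250,40,20));b=st('side',(345,198,30,25));print(a,b,sw)
print("tri",tri([('scene',a,None),('side',b,None),('wrist',sw,o)]),tri([('scene',a,None),('side',b,None)]))
m=cv2.inRange(hsv,(45,80,80),(85,255,255));m[:100]=0;m[245:]=0;m[:,:300]=0;m[:,:300]=0;m[:,340:]=0
k,l,s,c=cv2.connectedComponentsWithStats(m);G=[c[i] for i in range(1,k) if s[i,4]>20];W=plane('wrist',G,.014,o);v=W[1]-W[0];print(G,W.mean(0),np.degrees(np.arctan2(v[1],v[0])))
for nm,pb,z in(("can",None,0),):pass
a0=cv2.imread('pics/scene0.png').astype(int);a1=cv2.imread('pics/scene7.png').astype(int)
for nm,(x,y,w,h) in dict(can=(258,198,34,54),weight=(215,368,48,48),case=(410,285,50,55),cup=(302,340,45,52)).items(): print(nm,np.abs(a0-a1)[y:y+h,x:x+w].mean().round(2))
```

```text
stripe [0.6092 0.039 ] -127.34883334061301 len 0.04405468231751805
[[0.6054 0.0715 0.136 ]
 [0.6419 0.0442 0.136 ]
 [0.6135 0.0057 0.136 ]
 [0.5766 0.0333 0.136 ]] [0.6094 0.0387 0.136 ]
[334.2091 262.5455] [358.1806 208.4444] [322.8421 187.5   ]
tri [0.6089 0.0394 0.1357] [0.6087 0.0397 0.1354]
[array([319.3538, 114.4308]), array([321.0755, 234.5   ])] [0.6055 0.0371 0.014 ] -126.04120057842968
can 7.87
weight 4.51
case 4.64
cup 3.93
```

```bash
python3 -c "
import cv2,numpy as np
c=lambda f:cv2.resize(cv2.imread(f)[170:280,220:400],None,fx=2.2,fy=2.2)
cv2.imwrite('pics/cmp.png',np.hstack([c('pics/scene0.png'),c('pics/scene7.png')]))"
```

```text
(no output)
```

View pics/cmp.png

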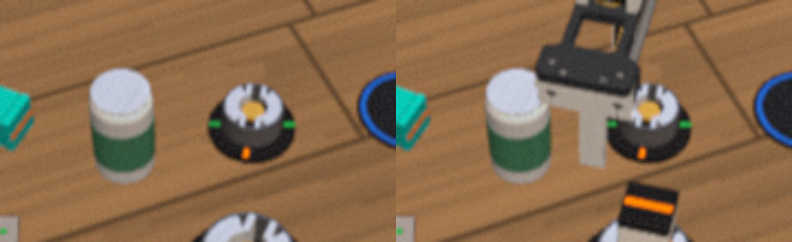

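The can has not moved; the pixel difference was only the gripper in front of it. Everything is clear, so I'm handing in.

```bash
python3 -c "
from station import get_obs,hand_in
o=get_obs();print(o['time_s'],o['force']);print(hand_in())"
```

```text
22.05 [ 0.07052611 -0.38371421 -1.07987477]
the job is handed in; nothing more can be done
None
```

The lamp is locked in the larger lamp base and let go, and I handed the job in at 22 s; no verdict is reported.

I lifted the lamp from the dock, stood it on the mat and let go. I then took it again from above, set it in the slots, pressed it down (about 10.5 mm of travel judged from the spring force) and turned it about 81° clockwise. When I eased up, the upward push on the gripper vanished, so it had caught.

**Last checks, from the pictures after letting go:**
- **Height:** the lamp's top is 135.5–136 mm above the table, which puts its middle about 44 mm above the mouth, as expected when caught.
- **Position:** its middle is about 2.5 mm from the base axis (limit 8 mm).
- **Turn:** its lugs are about 1.4° off the green marks (limit 10°).
- **Tilt:** it looks upright in all views, but I did not measure the angle.
- **Bystanders:** the can, cup, weight and case stand where they were. The pixel comparison was highest at the can, but only because the gripper was partly in front of it in that picture.

No check failed. The gripper had been left about 2 mm off to one side after the turn and met up to 6.5 N of side force, so I undid most of that before letting go.

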